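# Find the full drill case by its weight and rack it

## Task

One of the three identical drill cases lying on the bench is still full of drills and clearly heavier; the other two are empty: find the full one by feeling its weight. Take the cork sanding block out of the middle bay of the case rack and put it in the sanding tray, then lower the full case gently into that bay so that it stands there on its end, all the way down like its two neighbours. Leave the empty cases lying flat on the bench, and do not disturb the neighbours in the rack or the other things on the bench.

Things in the scene. Friction and masses are not known exactly. Their poses are not given: they have to be found in the camera images.
- case_a: One of three look-alike drill cases (a, b, c): closed flat box of grey-painted sheet steel, 126 mm long (its x), 62 mm wide (its y), 34 mm thick (its z), small latch on one long side, hinges on the other. Origin at its centre. It starts lying flat on the bench (centre 17 mm up), long axis roughly along world y. Exactly one of the three is full; it may lie in any of the three places.
- case_b: Drill case, exactly like case_a to the eye; same size and axes. An empty case weighs 0.16 to 0.24 kg, the full one 0.51 to 0.69 kg. Lying flat, a case can be gripped only across its 62 mm width, also with the tool tilted about 45 degrees towards one of its ends.
- case_c: Drill case, exactly like case_a to the eye; same size and axes. Stood on its 62 x 34 mm end, either one, on the bench, a case stays upright and can be gripped from above across its 34 mm thickness.
- rack: Fixed plywood rack, 90 mm deep and 239 mm wide, with three bays side by side along its y in which cases stand on end. Origin under the middle bay's centre, at bench height; x points to its back (away from the robot), z up; turned up to 0.25 rad. Each bay is 41 mm deep (x), 69 mm wide (y). Tops above the bench: front rail 42 mm, back board and the 8 mm cheeks between bays 72 mm.
- left_case: Drill case of the same make already standing in the rack's left bay (rack +y). Origin at its centre, z along its length (up). Leave it.
- right_case: Drill case of the same make already standing in the rack's right bay (rack -y). Origin at its centre, z along its length (up). Leave it.
- cork_block: Cork sanding block, 110 mm long (its z), 60 mm wide (its y), 30 mm thick (its x), about 0.07 kg. Origin at its centre. At the start it stands loosely on end in the rack's middle bay, its top 122 mm above the bench.
- tray: Fixed open plastic sanding tray with abrasive sheets on its floor: 130 mm (its x) by 190 mm (its y), walls 4 mm thick and 30 mm high, floor 4 mm. Origin at the centre of its underside. Empty but for the sheets.
- mallet: Beech mallet lying at the far side of the bench, head 130 x 85 x 70 mm, origin under its head. Leave it.
- try_square: Try square lying at the right, dark stock 115 mm, steel blade 150 mm; origin under the stock's middle. Leave it.
- glue_bottle: White glue bottle to the left of the rack, 64 mm across and 190 mm tall, origin at the centre of its base. Leave it.
- offcut: Pine offcut 75 x 45 x 22 mm lying between the cases and the rack, origin at the centre of its underside. Leave it.
- gauge: Wooden marking gauge, beam 210 mm, lying behind the rack, origin at the centre of its underside. Leave it.
- rack_bay (a point): Centre of the floor of the rack's middle bay, 12 mm above the bench; axes as the rack's. A case standing here has its 34 mm thickness along x and its 62 mm width along y, its centre 75 mm and its top 138 mm above the bench. The neighbouring cases, 77 mm away to either side, leave room for fingers only in front of and behind it.
There are look-alikes about, which are no part of the job. What is shaped like the case_a but blue is not meant.

How it is judged (in metres and radians):
At the end, for the whole second after the job is handed in: The full case (it presses on the rack with over 3.6 N) is on end on the middle bay's floor: centre within 12 mm of the bay's, 69 to 80 mm above the bench, upright within 0.15 rad. Cork block in the tray, any way up, centre inside it, below 75 mm. Both empty cases flat on the bench. All at rest (((x of case_a in the frame of rack_bay between -0.012 and 0.012 m and y of case_a in the frame of rack_bay between -0.012 and 0.012 m and height (world z) of case_a between 0.069 and 0.08 m and angle between the x axis of case_a and the z axis of rack, either way round below 0.15 rad and linear speed of case_a below 0.03 m/s and contact force between case_a and rack above 3.6 N and height (world z) of each of case_b, case_c below 0.0205 m and angle between the z axis of each of case_b, case_c and the z axis of rack, either way round below 0.1 rad) or (x of case_b in the frame of rack_bay between -0.012 and 0.012 m and y of case_b in the frame of rack_bay between -0.012 and 0.012 m and height (world z) of case_b between 0.069 and 0.08 m and angle between the x axis of case_b and the z axis of rack, either way round below 0.15 rad and linear speed of case_b below 0.03 m/s and contact force between case_b and rack above 3.6 N and height (world z) of each of case_a, case_c below 0.0205 m and angle between the z axis of each of case_a, case_c and the z axis of rack, either way round below 0.1 rad) or (x of case_c in the frame of rack_bay between -0.012 and 0.012 m and y of case_c in the frame of rack_bay between -0.012 and 0.012 m and height (world z) of case_c between 0.069 and 0.08 m and angle between the x axis of case_c and the z axis of rack, either way round below 0.15 rad and linear speed of case_c below 0.03 m/s and contact force between case_c and rack above 3.6 N and height (world z) of each of case_a, case_b below 0.0205 m and angle between the z axis of each of case_a, case_b and the z axis of rack, either way round below 0.1 rad)) and x of cork_block in the frame of tray between -0.065 and 0.065 m and y of cork_block in the frame of tray between -0.095 and 0.095 m and height (world z) of cork_block below 0.075 m and linear speed of cork_block below 0.03 m/s); the robot touches nothing.
It fails at once if a case is dropped or slammed into the bay (faster than 0.6 m/s there) ((horizontal distance between case_a and rack_bay below 0.025 m and height (world z) of case_a below 0.15 m and linear speed of case_a above 0.6 m/s) or (horizontal distance between case_b and rack_bay below 0.025 m and height (world z) of case_b below 0.15 m and linear speed of case_b above 0.6 m/s) or (horizontal distance between case_c and rack_bay below 0.025 m and height (world z) of case_c below 0.15 m and linear speed of case_c above 0.6 m/s)).
It fails at once if a neighbour in the rack is shifted by more than 20 mm (distance of any of left_case, right_case from where it was at the start of the episode above 0.02 m).
It fails at once if another thing on the bench is shifted by more than 30 mm (distance of any of mallet, try_square, glue_bottle, offcut, gauge from where it was at the start of the episode above 0.03 m).
It also fails if it takes over 72 s, if anything falls off the work surface, if the arm or the gripper's body presses on something with over 40 N, if the wrist force passes 120 N, or if a joint passes its speed limit or range.

## Robot

A 7-joint arm with a two-finger parallel gripper is mounted at the origin on the work surface. World frame = base frame: x ahead of the robot, y to its left, z up, the work surface at z = 0. Lengths are in m, angles in degrees, forces in N, time in s.
With the tool pointing down it reaches from about 0.4 to 0.85 m from the base axis. Payload 6.9 kg.
Tool frame: the origin (TCP) lies on the centre line of the jaws, within the pads' length; the fingertips stand 19 mm ahead of it and the grasp point (between the pads) is the TCP; z points along the fingers, y is the line along which they close (so a half turn about z gives the same grasp; the last joint's range is limited). The gripper opens to 85 mm and grips with 20 to 120 N. Pads are 22 mm wide; open, the fingers measure 114 mm over their backs; the gripper's body (76 mm by 85 mm) begins 54 mm behind the grasp point. The pads swing forward as they close: fully open they stand 13 mm farther back than shut.
Start: joints at [-64.429, 29.078, -13.613, 85.955, 7.202, 65.827, -8.869], TCP at [0.209, 0.589, 0.25] pointing down, gripper open.
Joint ranges: [-176.47, 176.47], [-13.61, 117.27], [-81.72, 77.17], [0.22, 143.17], [-87.28, 267.28], [10, 112.55], [-165.47, 165.47]. Speed limits (degrees/s): [136.94, 136.94, 180, 180, 180, 180, 180].

## Interface

Orientations are given as a 3x3 rotation matrix whose columns are the frame's x, y, z axes.
In Python, from workcell import env gives the robot as it stands.
- The arm moves only by the tool step_arm, never from a script. Its argument "targets" is a list of rows, each a list of 4 numbers: the shift along the tool's x, y, z each as a share of 3 cm, from -1 to 1, then the turn about the tool's z as a share of 180 degrees, from -1 to 1. In form: [[tx, ty, tz, yaw], ...]. A call has 1 to 20 rows; each row shifts and turns the commanded pose from where the row before left it, along the tool's axes as they then stand; what a row does not reach is not made up. A row lasts 1/12 s, in which the tool goes at most 41.7 mm and 7.16 degrees, less where a joint would pass 70% of its speed; a pose out of reach is approached as far as the arm can. A call with a number of a shift or a turn outside -1 to 1 is refused whole. A call with a gripper value outside its range is refused whole. "grip" is the opening, from -1 (shut) to 1 (fully open), set as the call begins (left out, the last holds). The fingers move at their own pace and stop on an object; the grip force is fixed at half the most. Time passes only in rows, so rows that do not move let the fingers close. It gives the time, the measured TCP pose, the force, the opening and the grip force at its end, in the units of the state.
- env.read_state(): the state, without advancing time (a new reading comes with each control period).
- env.capture(name): name is "side" or "top"; returns the picture (384x512x3 uint8, red, green, blue); there is no depth.
- env.get_calibration(name): a dict with "camera_matrix" (3x3 intrinsics, pixels), "k1" (the pictures are not rectified: a ray, as slopes to the right and down, at radius r is drawn at 1 + k1 r^2 times it, then the intrinsics apply), "rvec" (rotation vector, rad) and "tvec" (3), from world to camera coordinates, as OpenCV has them. Camera axes: x right, y down, z forward; pixel columns grow to the right and rows downward; lengths in m; the calibration is good to about 2 mm. A picture is of the moment at which its call begins. get_calibration takes no time and is no camera call.
- env.close_job(): hands the job in; it is judged then, once.
The state is a dict: "time_s": time; "q": joint angles; "dq": joint speeds; "joint_efforts": joint torques, N m; "tcp_pos": TCP position; "tcp_rot": TCP orientation; "force": force on the tool from outside, world axes, zero at the start; "torque": the same for the moment, N m; "opening": opening from 0.0 (shut) to 1.0 (fully open); "grasp_force": force on a finger pad.
Only numpy, scipy, OpenCV 4.12 (cv2) and the standard library are available. Lean on these libraries where they do the work, as an engineer would, in place of code of your own. Each camera call takes 0.05 s, during which the arm holds its last target. There are 200 camera calls.

## Working session

There is one attempt and no reset: what is moved stays moved. The work goes in short steps, Python scripts to look and compute and a tool call to move; the robot and the scene stay as the last step left them, time stands still between calls to the robot, and variables do not carry over. Pictures are saved under pics/ and viewed, at most 10 in all, crops included, and the job is handed in when it is done.

Besides the shell and the picture viewer there is one more tool, called after "Request:" by a JSON object that holds its "fn" and its "kwargs", one argument or row to a line. step_arm: Moves the arm, as the interface text tells. Its arguments: {"type":"object","properties":{"targets":{"type":"array","items":{"type":"array","items":{"type":"number"}}},"grip":{"type":"number"}},"required":["targets"]}

```bash
mkdir -p pics; ls; cat > h.py <<'E'
import numpy as np, cv2
from workcell import env
def cal(n):
    c=env.get_calibration(n); K=np.array(c["camera_matrix"],float); R=cv2.Rodrigues(np.array(c["rvec"],float))[0]; t=np.array(c["tvec"],float).ravel()
    return K,c["k1"],R,t
def world(n,u,v,z):
    K,k,R,t=cal(n); d=np.array([(u-K[0,2])/K[0,0],(v-K[1,2])/K[1,1]]); s=d.copy()
    for _ in range(30): s=d/(1+k*(s@s))
    r=R.T@np.array([*s,1]); o=-R.T@t; return o+r*(z-o[2])/r[2]
def pix(n,p):
    K,k,R,t=cal(n); c=R@np.array(p,float)+t; s=c[:2]/c[2]; s=s*(1+k*(s@s)); return K[:2,:2]@s+K[:2,2]
def shot(n,f,crop=None,sc=1):
    im=env.capture(n)[:,:,::-1]
    if crop: x0,y0,x1,y1=crop; im=im[y0:y1,x0:x1]
    cv2.imwrite("pics/"+f,cv2.resize(np.ascontiguousarray(im),None,fx=sc,fy=sc,interpolation=cv2.INTER_CUBIC))
E
python3 - <<'E'
from h import *
shot("top","t0.png",None,1.5); shot("side","s0.png",None,1.5)
for n in("top","side"):
    K,k,R,t=cal(n); print(n,K.round(1).tolist(),k,(-R.T@t).round(3),R.round(2).tolist())
s=env.read_state(); print(s)
E
```

```text
pics
top [[349.5, 0.0, 254.7], [0.0, 349.5, 191.9], [0.0, 0.0, 1.0]] -0.09211135427897221 [0.483 0.006 1.103] [[0.02, -1.0, -0.01], [-1.0, -0.02, -0.05], [0.05, 0.01, -1.0]]
side [[492.6, 0.0, 254.5], [0.0, 492.6, 189.6], [0.0, 0.0, 1.0]] 0.031502412829122514 [-0.079 -0.826  0.899] [[0.82, -0.57, 0.02], [-0.35, -0.52, -0.78], [0.46, 0.63, -0.63]]
{'time_s': 0.1, 'q': array([-64.42940309,  29.12097705, -13.61099034,  86.00353641,
         7.199496  ,  65.82655676,  -8.86905448]), 'dq': array([-0.01995361, -0.02703532, -0.07574576, -0.21239538,  0.08116283,
        0.05976705,  0.11693747]), 'joint_efforts': array([-4.70161336e-03, -6.21844196e+01, -2.19461292e+00, -2.50210726e+01,
        1.25156203e-02,  7.79012160e-03, -3.98754821e-06]), 'tcp_pos': array([0.20879573, 0.58864109, 0.24951132]), 'tcp_rot': array([[-9.42498003e-01,  3.34211307e-01, -5.62912530e-04],
       [ 3.34211780e-01,  9.42496786e-01, -1.51479093e-03],
       [ 2.42829924e-05, -1.61581943e-03, -9.99998694e-01]]), 'force': array([-0.49759264,  0.28727957,  0.63304057]), 'torque': array([-0.03697198, -0.03733649, -0.00830284]), 'grasp_force': 0.0, 'opening': 0.996946376284441}
```

View pics/t0.png

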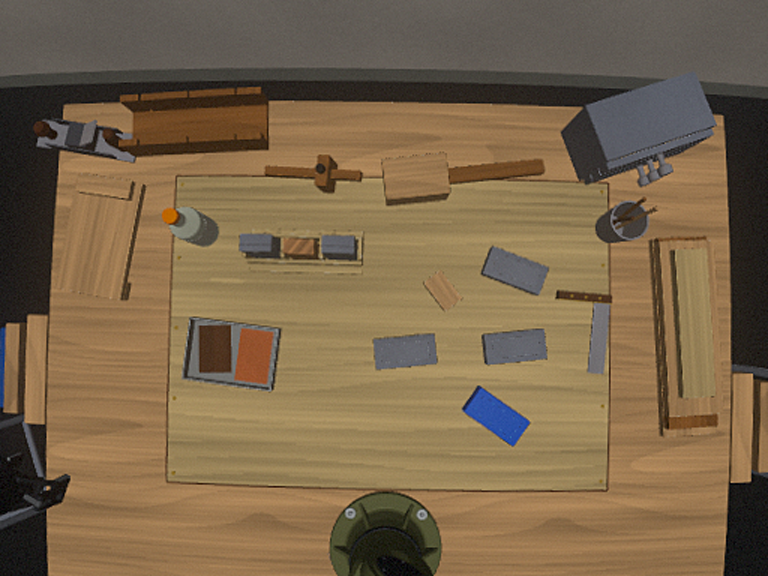

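View pics/s0.png

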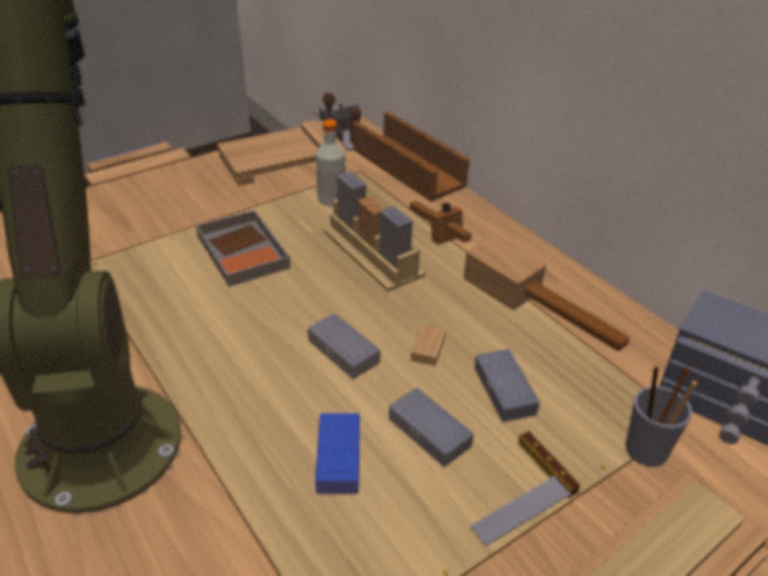

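Top view (1.5x): the three grey cases are at (405,351), (515,346) and (515,270), and they fit the description. The blue one at (497,416) is the look-alike, and the dark grey toolbox and cup are not candidates. The rack is at (300,247) with the cork in its middle bay, and the tray is at (232,354). I'll take one enlarged crop covering all of these.

```bash
python3 - <<'E'
from h import *
shot("top","t1.png",(150,145,410,285),3)
E
```

```text
(no output)
```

View pics/t1.png

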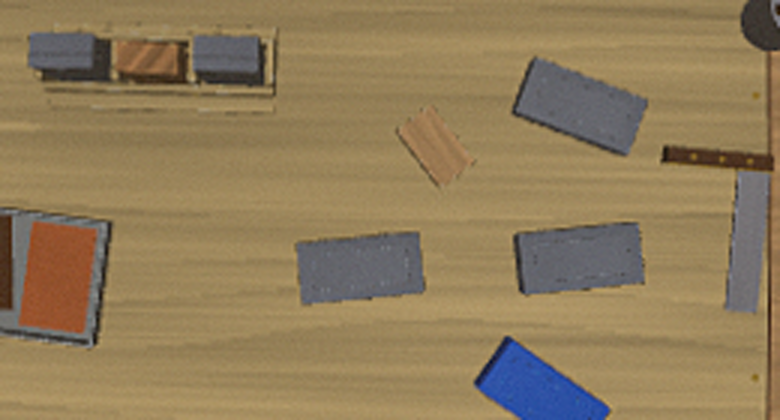

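```bash
cat > m.py <<'E'
from h import *
def P(u,v,z): return world("top",150+(u+.5)/3-.5,145+(v+.5)/3-.5,z)[:2]
def q(name,c,z):
    p=np.array([P(u,v,z) for u,v in c]); m=p.mean(0); a=(p[1]+p[2]-p[0]-p[3])/2; b=(p[2]+p[3]-p[1]-p[0])/2
    print(name,m.round(4),"len",np.linalg.norm(a).round(4),np.linalg.norm(b).round(4),"ang long",np.degrees(np.arctan2(a[1],a[0])).round(1))
E
python3 - <<'E'
from m import *
q("c1",[(296,242),(419,233),(424,293),(302,304)],.034)
q("c2",[(522,234),(638,223),(644,283),(527,294)],.034)
q("c3",[(537,58),(648,98),(630,154),(520,114)],.034)
q("cork",[(118,40),(181,41),(180,71),(117,71)],.122)
q("left",[(30,34),(95,35),(95,68),(30,68)],.138)
q("right",[(193,36),(258,36),(258,70),(193,70)],.138)
for n,u,v,z in [("rail fr L",45,108,0),("rail fr R",274,110,0),("frailtop R",273,88,.042),("backtopR",275,30,.072),("offL",398,129,.022),("offB",438,187,.022),("offR",474,161,.022),("trayTR",110,222,.03),("trayBR",95,346,.03),("tryst",662,155,.01),("trybl",738,170,0),("blueT",508,338,.034)]: print(n,P(u,v,z).round(4))
for uv in [(192,318),(280,328),(272,390),(185,381)]: print("tray",world("top",uv[0]/1.5,uv[1]/1.5,.03).round(3))
E
```

```text
c1 [ 0.4109 -0.0335] len 0.1249 0.0621 ang long -84.5
c2 [ 0.4235 -0.2609] len 0.1208 0.0614 ang long -84.0
c3 [ 0.5797 -0.2612] len 0.1214 0.0608 ang long -108.9
cork [0.6129 0.172 ] len 0.0599 0.029 ang long -89.7
left [0.6141 0.2507] len 0.0614 0.0315 ang long -89.8
right [0.6143 0.0981] len 0.0604 0.0318 ang long -89.2
rail fr L [0.5717 0.3025]
rail fr R [0.5732 0.0586]
frailtop R [0.5922 0.058 ]
backtopR [0.6469 0.0557]
offL [ 0.5537 -0.0709]
offB [ 0.4945 -0.1129]
offR [ 0.5219 -0.1499]
trayTR [0.453  0.2236]
trayBR [0.3259 0.2364]
tryst [ 0.5316 -0.3504]
trybl [ 0.5173 -0.4364]
blueT [ 0.3419 -0.1848]
tray [0.47  0.408 0.03 ]
tray [0.453 0.223 0.03 ]
tray [0.326 0.236 0.03 ]
tray [0.339 0.419 0.03 ]
```

The grey boxes measure about 0.122 x 0.061 m, so all three are cases; the blue one is excluded. The neighbours' spacing of 0.153 m also fits the rack. First I turn the tool to the world axes.

Request:
{"fn": "step_arm", "kwargs": {
  "targets": [
    [0,0,0,0.0392],
    [0,0,0,0.0392],
    [0,0,0,0.0392],
    [0,0,0,0.0392],
    [0,0,0,0.0392],
    [0,0,0,0.0392],
    [0,0,0,0.0392],
    [0,0,0,0.0392],
    [0,0,0,0.0392],
    [0,0,0,0.0392]
  ],
  "grip": 1
}}

```text
time_s: 0.98
tcp_pos: [0.2088, 0.5889, 0.2499]
tcp_rot: [[0.008, 1.0, -0.0], [1.0, -0.008, -0.001], [-0.001, -0.0, -1.0]]
force: [-0.2, -0.2, -1.4]
opening: 1.001
grasp_force: 0.0
```

Request:
{"fn": "step_arm", "kwargs": {
  "targets": [
    [-0.4,0.4,0,0],
    [-0.95,0.95,0,0],
    [-0.95,0.95,0,0],
    [-0.95,0.95,0,0],
    [-0.95,0.95,0,0],
    [-0.95,0.95,0,0],
    [-0.95,0.95,0,0],
    [-0.95,0.95,0,0],
    [-0.95,0.95,0,0],
    [-0.95,0.95,0,0],
    [-0.95,0.95,0,0],
    [-0.95,0.95,0,0],
    [-0.95,0.95,0,0],
    [-0.95,0.95,0,0],
    [-0.95,0.55,0,0],
    [-0.3,0.15,0,0],
    [0,0,0,0],
    [0,0,0,0]
  ]
}}

```text
time_s: 2.48
tcp_pos: [0.6115, 0.1676, 0.2499]
tcp_rot: [[0.002, 1.0, -0.001], [1.0, -0.002, 0.0], [0.0, -0.001, -1.0]]
force: [-0.5, 0.1, -0.6]
opening: 0.998
grasp_force: 0.0
```

Request:
{"fn": "step_arm", "kwargs": {
  "targets": [
    [0.15,0.06,0.7,0],
    [0,0,0.9,0],
    [0,0,0.9,0],
    [0,0,0.9,0],
    [0,0,0.7,0],
    [0,0,0.4,0],
    [0,0,0.3,0],
    [0,0,0,0],
    [0,0,0,0]
  ]
}}

```text
time_s: 3.23
tcp_pos: [0.6132, 0.1742, 0.1065]
tcp_rot: [[-0.001, 1.0, -0.0], [1.0, 0.001, 0.001], [0.001, -0.0, -1.0]]
force: [0.0, -1.0, 0.5]
opening: 1.001
grasp_force: 0.0
```

Request:
{"fn": "step_arm", "kwargs": {
  "targets": [
    [0,0,0,0],
    [0,0,0,0],
    [0,0,0,0],
    [0,0,0,0],
    [0,0,0,0],
    [0,0,0,0],
    [0,0,0,0],
    [0,0,0,0]
  ],
  "grip": -1
}}

```text
time_s: 3.9
tcp_pos: [0.6139, 0.1729, 0.1069]
tcp_rot: [[0.002, 1.0, 0.001], [1.0, -0.002, 0.0], [0.0, 0.001, -1.0]]
force: [-1.2, -0.2, 4.9]
opening: 0.343
grasp_force: 59.2
```

Request:
{"fn": "step_arm", "kwargs": {
  "targets": [
    [0,0,-0.4,0],
    [0,0,-0.8,0],
    [0,0,-0.9,0],
    [0,0,-0.9,0],
    [0,0,-0.9,0],
    [0,0,-0.9,0],
    [0.2,-0.5,0,0],
    [0.45,-0.9,0,0],
    [0.45,-0.9,0,0],
    [0.45,-0.9,0,0],
    [0.45,-0.9,0,0],
    [0.45,-0.9,0,0],
    [0.45,-0.9,0,0],
    [0.45,-0.9,0,0],
    [0.2,-0.5,0,0],
    [0,0,0,0],
    [0,0,0,0]
  ]
}}

```text
time_s: 5.32
tcp_pos: [0.3941, 0.2802, 0.2509]
tcp_rot: [[-0.0, 1.0, 0.0], [1.0, 0.0, 0.0], [0.0, 0.0, -1.0]]
force: [0.7, -0.4, -0.2]
opening: 0.341
grasp_force: 59.4
```

Request:
{"fn": "step_arm", "kwargs": {
  "targets": [
    [0,0,0.5,0],
    [0,0,0.9,0],
    [0,0,0.9,0],
    [0,0,0.9,0],
    [0,0,0.9,0],
    [0,0,0.5,0],
    [0,0,0.3,0],
    [0,0,0.07,0],
    [0,0,0,0],
    [0,0,0,0]
  ]
}}

```text
time_s: 6.15
tcp_pos: [0.3957, 0.2798, 0.102]
tcp_rot: [[0.002, 1.0, 0.001], [1.0, -0.002, 0.001], [0.001, 0.001, -1.0]]
force: [-0.0, -0.0, -0.6]
opening: 0.345
grasp_force: 59.4
```

Request:
{"fn": "step_arm", "kwargs": {
  "targets": [
    [0,0,0.04,0],
    [0,0,0,0]
  ]
}}

```text
time_s: 6.32
tcp_pos: [0.3953, 0.2801, 0.1008]
tcp_rot: [[0.002, 1.0, 0.001], [1.0, -0.002, 0.001], [0.001, 0.001, -1.0]]
force: [-0.6, -0.3, -0.1]
opening: 0.341
grasp_force: 59.4
```

Request:
{"fn": "step_arm", "kwargs": {
  "targets": [
    [0,0,0,0],
    [0,0,0,0],
    [0,0,0,0],
    [0,0,0,0],
    [0,0,0,0],
    [0,0,0,0]
  ],
  "grip": 1
}}

```text
time_s: 6.82
tcp_pos: [0.3947, 0.2798, 0.1]
tcp_rot: [[0.002, 1.0, -0.0], [1.0, -0.002, -0.0], [-0.0, -0.0, -1.0]]
force: [-0.1, -0.1, 0.3]
opening: 0.998
grasp_force: 0.0
```

Request:
{"fn": "step_arm", "kwargs": {
  "targets": [
    [0,0,-0.5,0],
    [0,0,-0.9,0],
    [0,0,-0.9,0],
    [0,0,-0.7,0],
    [-0.5,0,0,0],
    [-0.9,0.1,0,0],
    [-0.9,0.1,0,0],
    [-0.9,0.1,0,0],
    [-0.9,0.1,0,0],
    [-0.9,0.1,0,0],
    [-0.9,0.05,0,0],
    [-0.9,0,0,0],
    [-0.9,0,0,0],
    [-0.9,0,0,0],
    [-0.9,0,0,0],
    [-0.75,0,0,0],
    [-0.2,0,0,-0.0306],
    [0,0,0,0],
    [0,0,0,0]
  ]
}}

```text
time_s: 8.4
tcp_pos: [0.4107, -0.0338, 0.19]
tcp_rot: [[-0.091, 0.996, -0.0], [0.996, 0.091, 0.0], [0.0, -0.0, -1.0]]
force: [0.1, -0.2, 0.1]
opening: 1.002
grasp_force: 0.0
```

```bash
python3 - <<'E'
from h import *
shot("side","s1.png",None,1.5)
print(env.read_state()["tcp_pos"])
E
```

```text
[ 0.41073854 -0.0332003   0.18993875]
```

View pics/s1.png

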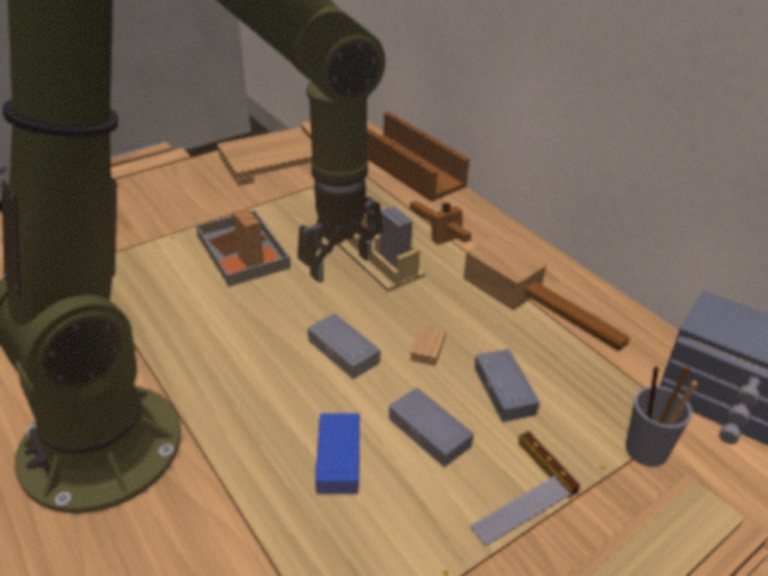

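The cork block is standing in the tray at (248,240), and the gripper is over the first case. I'll descend, grip and weigh it.

Request:
{"fn": "step_arm", "kwargs": {
  "targets": [
    [0,0,0.5,0],
    [0,0,0.9,0],
    [0,0,0.9,0],
    [0,0,0.9,0],
    [0,0,0.9,0],
    [0,0,0.7,0],
    [0,0,0.45,0],
    [0,0,0.25,0],
    [0,0,0,0]
  ]
}}

```text
time_s: 9.2
tcp_pos: [0.4102, -0.0328, 0.0238]
tcp_rot: [[-0.095, 0.996, -0.003], [0.996, 0.095, 0.0], [0.001, -0.003, -1.0]]
force: [0.2, -0.1, 0.3]
opening: 0.999
grasp_force: 0.0
```

Request:
{"fn": "step_arm", "kwargs": {
  "targets": [
    [0,0,0,0],
    [0,0,0,0],
    [0,0,0,0],
    [0,0,0,0],
    [0,0,0,0],
    [0,0,0,0]
  ],
  "grip": -1
}}

```text
time_s: 9.7
tcp_pos: [0.4114, -0.0335, 0.0261]
tcp_rot: [[-0.095, 0.996, 0.002], [0.996, 0.095, 0.0], [0.0, 0.002, -1.0]]
force: [-0.5, 1.1, 7.2]
opening: 0.714
grasp_force: 66.0
```

Request:
{"fn": "step_arm", "kwargs": {
  "targets": [
    [0,0,-0.3,0],
    [0,0,-0.4,0],
    [0,0,-0.3,0],
    [0,0,0,0],
    [0,0,0,0],
    [0,0,0,0],
    [0,0,0,0]
  ]
}}

```text
time_s: 10.28
tcp_pos: [0.4105, -0.0337, 0.0547]
tcp_rot: [[-0.094, 0.996, -0.001], [0.996, 0.094, 0.0], [0.0, -0.001, -1.0]]
force: [0.5, -0.4, -2.5]
opening: 0.715
grasp_force: 66.0
```

```bash
python3 - <<'E'
from h import *
for _ in range(4):
    s=env.read_state(); print(s["time_s"],s["force"].round(2),s["torque"].round(2),s["joint_efforts"].round(2)[[1,3]])
    env.capture("side")
E
```

```text
10.2833 [ 0.49 -0.39 -2.49] [-0.08  0.06 -0.02] [-47.37 -10.04]
10.3333 [-0.43 -0.62 -1.87] [-0.06 -0.01 -0.02] [-47.26 -10.  ]
10.3833 [-0.43 -0.04 -2.17] [-0.02  0.01 -0.  ] [-47.16  -9.98]
10.4333 [ 0.19 -0.16 -2.33] [-0.02  0.04  0.03] [-47.08  -9.97]
```

2.2 N means this first case is empty. I'll set it back and go to the second.

Request:
{"fn": "step_arm", "kwargs": {
  "targets": [
    [0,0,0.3,0],
    [0,0,0.4,0],
    [0,0,0.2,0],
    [0,0,0.07,0],
    [0,0,0,0],
    [0,0,0,0]
  ]
}}

```text
time_s: 10.98
tcp_pos: [0.4104, -0.0338, 0.0262]
tcp_rot: [[-0.094, 0.996, -0.001], [0.996, 0.094, 0.0], [0.0, -0.0, -1.0]]
force: [-2.5, -0.4, 5.9]
opening: 0.717
grasp_force: 66.8
```

Request:
{"fn": "step_arm", "kwargs": {
  "targets": [
    [0,0,0,0],
    [0,0,0,0],
    [0,0,0,0],
    [0,0,0,0],
    [0,0,-0.5,0],
    [0,0,-0.9,0],
    [0,0,-0.9,0],
    [-0.4,0,-0.4,0],
    [-0.9,0,0,0],
    [-0.9,0,0,0],
    [-0.9,-0.1,0,0],
    [-0.9,-0.1,0,0],
    [-0.9,-0.1,0,0],
    [-0.9,0,0,0],
    [-0.9,0,0,0],
    [-0.7,0,0,0],
    [-0.2,0,0,0],
    [0,0,0,0],
    [0,0,0,0]
  ],
  "grip": 1
}}

```text
time_s: 12.57
tcp_pos: [0.423, -0.2608, 0.1066]
tcp_rot: [[-0.094, 0.996, -0.001], [0.996, 0.094, 0.001], [0.001, -0.001, -1.0]]
force: [-0.4, 0.5, 0.4]
opening: 1.0
grasp_force: 0.0
```

Request:
{"fn": "step_arm", "kwargs": {
  "targets": [
    [0,0,0.5,0],
    [0,0,0.9,0],
    [0,0,0.7,0],
    [0,0,0.4,0],
    [0,0,0.2,0],
    [0,0,0,0]
  ]
}}

```text
time_s: 13.07
tcp_pos: [0.4229, -0.2597, 0.0249]
tcp_rot: [[-0.096, 0.995, -0.002], [0.995, 0.096, 0.002], [0.002, -0.002, -1.0]]
force: [0.1, 0.3, -0.3]
opening: 0.999
grasp_force: 0.0
```

Request:
{"fn": "step_arm", "kwargs": {
  "targets": [
    [0,0,0,0],
    [0,0,0,0],
    [0,0,0,0],
    [0,0,0,0],
    [0,0,0,0],
    [0,0,0,0]
  ],
  "grip": -1
}}

```text
time_s: 13.57
tcp_pos: [0.424, -0.2616, 0.0271]
tcp_rot: [[-0.095, 0.995, 0.002], [0.995, 0.095, -0.001], [-0.001, 0.002, -1.0]]
force: [-1.0, 2.3, 7.1]
opening: 0.712
grasp_force: 65.9
```

Request:
{"fn": "step_arm", "kwargs": {
  "targets": [
    [0,0,-0.3,0],
    [0,0,-0.4,0],
    [0,0,-0.3,0],
    [0,0,0,0],
    [0,0,0,0],
    [0,0,0,0],
    [0,0,0,0]
  ]
}}

```text
time_s: 14.15
tcp_pos: [0.4231, -0.2614, 0.0555]
tcp_rot: [[-0.094, 0.996, -0.001], [0.996, 0.094, 0.0], [0.0, -0.001, -1.0]]
force: [-0.4, 0.2, -1.9]
opening: 0.712
grasp_force: 65.6
```

```bash
python3 - <<'E'
from h import *
for _ in range(3):
    s=env.read_state(); print(s["time_s"],s["force"].round(2),s["torque"].round(2))
    env.capture("side")
E
```

```text
14.15 [-0.44  0.22 -1.88] [-0.07 -0.02 -0.01]
14.2 [-0.28 -0.19 -1.82] [ 0.01 -0.06 -0.07]
14.25 [-0.26 -0.41 -1.39] [-0.03  0.02 -0.01]
```

Also empty, at about 1.7 N, so the third case at (0.580,-0.261) should be the full one. I'll grip it 22 mm from its -y end, check the weight, and then tip it up over its other end.

Request:
{"fn": "step_arm", "kwargs": {
  "targets": [
    [0,0,0.3,0],
    [0,0,0.4,0],
    [0,0,0.2,0],
    [0,0,0.07,0],
    [0,0,0,0],
    [0,0,0,0]
  ]
}}

```text
time_s: 14.8
tcp_pos: [0.4228, -0.2613, 0.027]
tcp_rot: [[-0.095, 0.995, -0.001], [0.995, 0.095, 0.001], [0.001, -0.001, -1.0]]
force: [-2.6, 2.0, 10.7]
opening: 0.713
grasp_force: 67.5
```

Request:
{"fn": "step_arm", "kwargs": {
  "targets": [
    [0,0,0,0],
    [0,0,0,0],
    [0,0,0,0],
    [0,0,0,0],
    [0,0,-0.5,0],
    [0,0,-0.9,0],
    [0,0,-0.9,0],
    [-0.13,0.4,-0.4,0],
    [-0.3,0.8,0,0],
    [-0.3,0.8,0,0],
    [-0.3,0.8,0,0],
    [-0.3,0.8,0,0],
    [-0.3,0.7,0,0],
    [-0.1,0.34,0,0],
    [0,0,0,0.0338],
    [0,0,0,0.0338],
    [0,0,0,0.0338],
    [0,0,0,0.0338],
    [0,0,0,0],
    [0,0,0,0]
  ],
  "grip": 1
}}

```text
time_s: 16.47
tcp_pos: [0.5667, -0.2999, 0.1074]
tcp_rot: [[0.321, 0.947, -0.001], [0.947, -0.321, -0.0], [-0.0, -0.001, -1.0]]
force: [-0.2, -0.2, 0.1]
opening: 0.999
grasp_force: 0.0
```

```bash
python3 - <<'E'
from h import *
s=env.read_state(); print(s["tcp_pos"],s["tcp_rot"].round(3),s["q"].round(0))
shot("side","s2.png",(170,180,430,370),3)
E
```

```text
[ 0.5667364  -0.29991475  0.10741378] [[ 0.321  0.947 -0.001]
 [ 0.947 -0.321 -0.   ]
 [-0.    -0.001 -1.   ]] [ 16.  39.  16.  94. -13.  49.  19.]
```

View pics/s2.png

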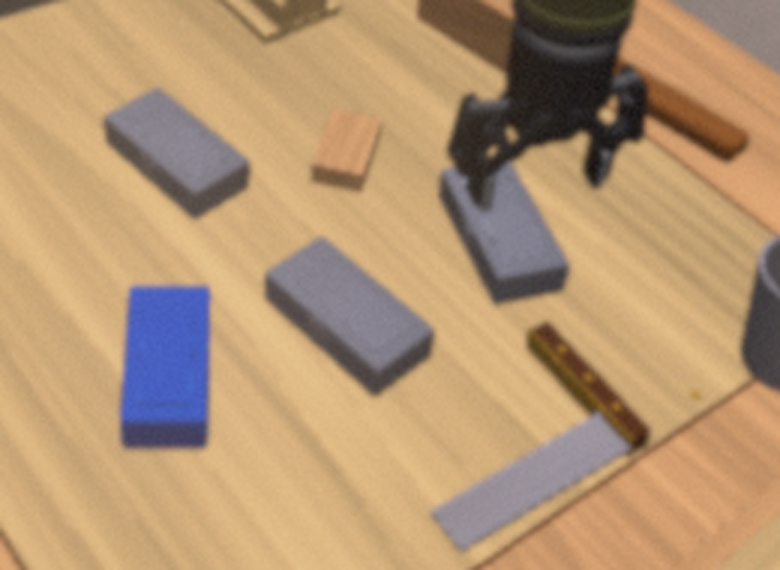

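Both empties lie flat at (176,150) and (348,315). The gripper is aligned over the third case, towards the end nearest the square.

Request:
{"fn": "step_arm", "kwargs": {
  "targets": [
    [0,0,0.5,0],
    [0,0,0.9,0],
    [0,0,0.7,0],
    [0,0,0.4,0],
    [0,0,0.24,0],
    [0,0,0,0]
  ]
}}

```text
time_s: 17.02
tcp_pos: [0.5661, -0.2999, 0.0242]
tcp_rot: [[0.323, 0.946, -0.002], [0.946, -0.323, 0.001], [0.0, -0.002, -1.0]]
force: [0.5, 0.9, -0.6]
opening: 1.0
grasp_force: 0.0
```

Request:
{"fn": "step_arm", "kwargs": {
  "targets": [
    [0,0,0,0],
    [0,0,0,0],
    [0,0,0,0],
    [0,0,0,0],
    [0,0,0,0],
    [0,0,0,0]
  ],
  "grip": -1
}}

```text
time_s: 17.52
tcp_pos: [0.5676, -0.3007, 0.0272]
tcp_rot: [[0.324, 0.946, 0.002], [0.946, -0.324, -0.001], [-0.0, 0.002, -1.0]]
force: [-0.6, -0.0, 6.1]
opening: 0.716
grasp_force: 67.6
```

Request:
{"fn": "step_arm", "kwargs": {
  "targets": [
    [0,0,-0.2,0],
    [0,0,-0.3,0],
    [0,0,-0.3,0],
    [0,0,-0.2,0],
    [0,0,0,0],
    [0,0,0,0],
    [0,0,0,0]
  ]
}}

```text
time_s: 18.1
tcp_pos: [0.5666, -0.2999, 0.0554]
tcp_rot: [[0.324, 0.946, -0.0], [0.946, -0.324, 0.0], [0.0, -0.001, -1.0]]
force: [-0.4, -0.0, -6.5]
opening: 0.71
grasp_force: 66.6
```

```bash
python3 - <<'E'
from h import *
s=env.read_state(); print(s["tcp_pos"],s["force"].round(2),s["torque"].round(2))
shot("side","s3.png",(290,180,390,300),5)
E
```

```text
[ 0.56662369 -0.29985971  0.05537489] [-0.4  -0.01 -6.46] [-0.22  0.09  0.05]
```

View pics/s3.png

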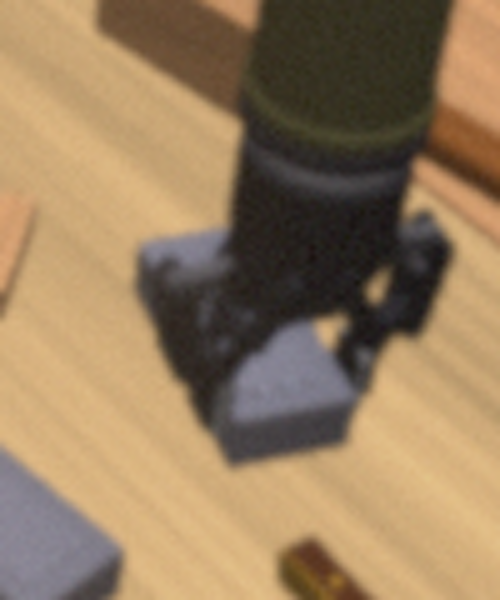

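It reads 6.5 N, so this is the full case, and the pads hold it level (gravity torque 0.24 Nm). To swing it down I need less grip torque, so I'll test whether a commanded opening just under the case width softens the grip.

Request:
{"fn": "step_arm", "kwargs": {
  "targets": [
    [0,0,0,0],
    [0,0,0,0],
    [0,0,0,0]
  ],
  "grip": 0.38
}}

```text
time_s: 18.4
tcp_pos: [0.5667, -0.3, 0.0552]
tcp_rot: [[0.324, 0.946, -0.001], [0.946, -0.324, 0.0], [0.0, -0.001, -1.0]]
force: [0.7, -0.1, -6.5]
opening: 0.713
grasp_force: 66.6
```

Request:
{"fn": "step_arm", "kwargs": {
  "targets": [
    [0,0,0,0],
    [0,0,0,0],
    [0,0,0,0]
  ],
  "grip": 0.415
}}

```text
time_s: 18.65
tcp_pos: [0.5668, -0.3001, 0.0555]
tcp_rot: [[0.324, 0.946, -0.0], [0.946, -0.324, -0.0], [-0.0, -0.0, -1.0]]
force: [-0.9, 0.7, -6.4]
opening: 0.708
grasp_force: 66.6
```

Request:
{"fn": "step_arm", "kwargs": {
  "targets": [
    [0,0,0,0],
    [0,0,0,0]
  ],
  "grip": 0.425
}}

```text
time_s: 18.82
tcp_pos: [0.5669, -0.3001, 0.0556]
tcp_rot: [[0.324, 0.946, 0.0], [0.946, -0.324, -0.0], [-0.0, 0.0, -1.0]]
force: [-0.6, -0.1, -6.4]
opening: 0.717
grasp_force: 54.4
```

Request:
{"fn": "step_arm", "kwargs": {
  "targets": [
    [0,0,0,0],
    [0,0,0,0]
  ],
  "grip": 0.43
}}

```text
time_s: 18.98
tcp_pos: [0.5668, -0.3001, 0.0556]
tcp_rot: [[0.324, 0.946, -0.0], [0.946, -0.324, 0.0], [-0.0, -0.0, -1.0]]
force: [0.7, -0.2, -6.2]
opening: 0.72
grasp_force: 44.5
```

The grip is proportional near the case width, so I can ease it gradually.

Request:
{"fn": "step_arm", "kwargs": {
  "targets": [
    [0,0,0,0],
    [0,0,0,0]
  ],
  "grip": 0.437
}}

```text
time_s: 19.15
tcp_pos: [0.5668, -0.3001, 0.0556]
tcp_rot: [[0.324, 0.946, 0.0], [0.946, -0.324, -0.0], [-0.0, 0.0, -1.0]]
force: [-0.3, 0.4, -6.3]
opening: 0.716
grasp_force: 29.8
```

Request:
{"fn": "step_arm", "kwargs": {
  "targets": [
    [0,0,0,0],
    [0,0,0,0]
  ],
  "grip": 0.442
}}

```text
time_s: 19.32
tcp_pos: [0.5669, -0.3001, 0.0557]
tcp_rot: [[0.324, 0.946, 0.0], [0.946, -0.324, 0.0], [0.0, 0.0, -1.0]]
force: [-0.7, 0.0, -3.7]
opening: 0.725
grasp_force: 19.4
```

The wrist force fell to 3.7 N, so the case's far end has tipped onto the bench. Now I follow the arc with the loose grip.

Request:
{"fn": "step_arm", "kwargs": {
  "targets": [
    [0.12,0,-0.16,0],
    [0.12,0,-0.16,0],
    [0.13,0,-0.16,0],
    [0.13,0,-0.17,0],
    [0.18,0,-0.15,0],
    [0.18,0,-0.15,0],
    [0.18,0,-0.14,0],
    [0.19,0,-0.14,0],
    [0,0,0,0],
    [0,0,0,0]
  ]
}}

```text
time_s: 20.15
tcp_pos: [0.5792, -0.2646, 0.0927]
tcp_rot: [[0.323, 0.946, 0.0], [0.946, -0.323, -0.0], [0.0, 0.0, -1.0]]
force: [0.1, -0.8, -7.0]
opening: 0.72
grasp_force: 18.5
```

```bash
python3 - <<'E'
from h import *
s=env.read_state(); print(s["tcp_pos"],s["force"].round(2),s["torque"].round(2))
shot("side","s4.png",(280,140,400,290),4)
E
```

```text
[ 0.57916697 -0.2645684   0.09272948] [ 0.12 -0.85 -6.96] [-0.14  0.1  -0.01]
```

View pics/s4.png

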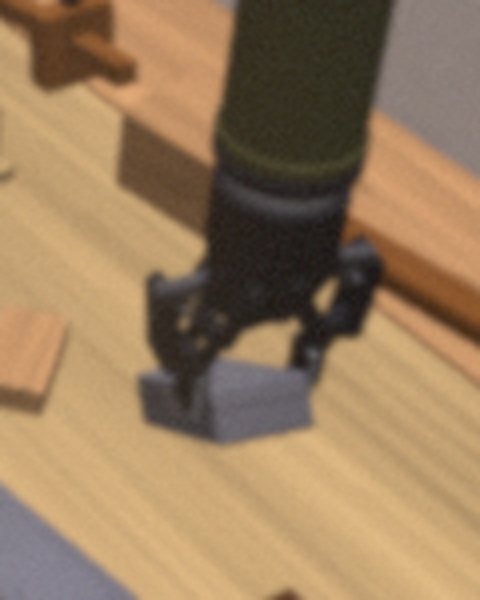

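The case now hangs tilted by about 40° with its end just off the bench. I'll ease the grip a little more.

Request:
{"fn": "step_arm", "kwargs": {
  "targets": [
    [0,0,0,0],
    [0,0,0,0],
    [0,0,0,0]
  ],
  "grip": 0.445
}}

```text
time_s: 20.45
tcp_pos: [0.5785, -0.2656, 0.0923]
tcp_rot: [[0.325, 0.946, -0.0], [0.946, -0.325, -0.0], [-0.0, -0.0, -1.0]]
force: [-0.3, 1.4, -4.7]
opening: 0.719
grasp_force: 13.0
```

```bash
python3 - <<'E'
from h import *
s=env.read_state(); print(s["tcp_pos"],s["force"].round(2),s["torque"].round(2),s["grasp_force"])
E
```

```text
[ 0.57849225 -0.26556172  0.09231313] [-0.29  1.38 -4.74] [-0.11  0.21 -0.  ] 12.954846024513245
```

Request:
{"fn": "step_arm", "kwargs": {
  "targets": [
    [0.2,0,-0.1,0],
    [0.22,0,-0.09,0],
    [0.22,0,-0.09,0],
    [0.22,0,-0.07,0],
    [0.22,0,-0.05,0],
    [0.22,0,-0.04,0],
    [0.22,0,-0.02,0],
    [0.22,0,0,0],
    [0,0,0,0],
    [0,0,0,0]
  ]
}}

```text
time_s: 21.28
tcp_pos: [0.5968, -0.2155, 0.1087]
tcp_rot: [[0.323, 0.946, 0.003], [0.946, -0.323, -0.001], [0.0, 0.003, -1.0]]
force: [-3.4, -1.3, 11.0]
opening: 0.72
grasp_force: 15.4
```

```bash
python3 - <<'E'
from h import *
s=env.read_state(); print(s["tcp_pos"],s["force"].round(2),s["torque"].round(2),s["grasp_force"])
shot("side","s5.png",(280,120,400,270),4)
E
```

```text
[ 0.59680636 -0.21545373  0.10865   ] [-3.36 -1.25 10.96] [-0.18  0.94 -0.02] 15.448113083839417
```

View pics/s5.png

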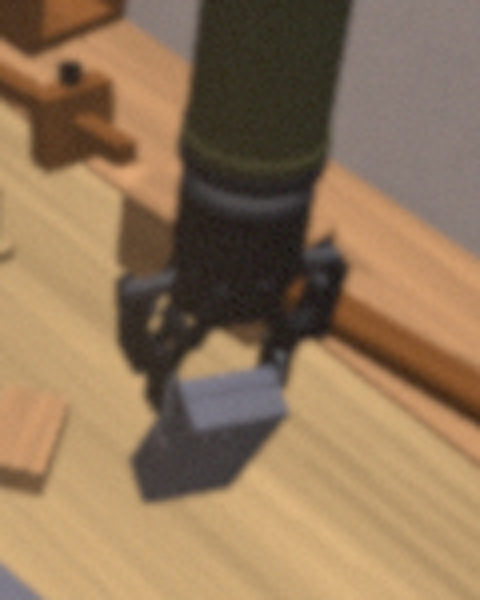

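Tilt is now about 68°, with the case pressing slightly upwards on the pads. I'll move on along the arc.

Request:
{"fn": "step_arm", "kwargs": {
  "targets": [
    [0.1,0,-0.1,0],
    [0.15,0,-0.03,0],
    [0.15,0,0,0],
    [0.15,0,0,0],
    [0.15,0,0.01,0],
    [0.15,0,0.02,0],
    [0.12,0,0.03,0],
    [0,0,0,0],
    [0,0,0,0]
  ]
}}

```text
time_s: 22.08
tcp_pos: [0.6051, -0.1882, 0.1095]
tcp_rot: [[0.324, 0.946, 0.0], [0.946, -0.324, -0.0], [-0.0, 0.0, -1.0]]
force: [-4.4, -0.4, 6.8]
opening: 0.723
grasp_force: 15.3
```

```bash
python3 - <<'E'
from h import *
s=env.read_state(); print(s["tcp_pos"],s["force"].round(2),s["torque"].round(2),s["grasp_force"])
shot("side","s6.png",(280,120,400,270),4)
E
```

```text
[ 0.60511235 -0.18824875  0.10952123] [-4.41 -0.42  6.83] [0.02 1.04 0.01] 15.308366864919662
```

View pics/s6.png

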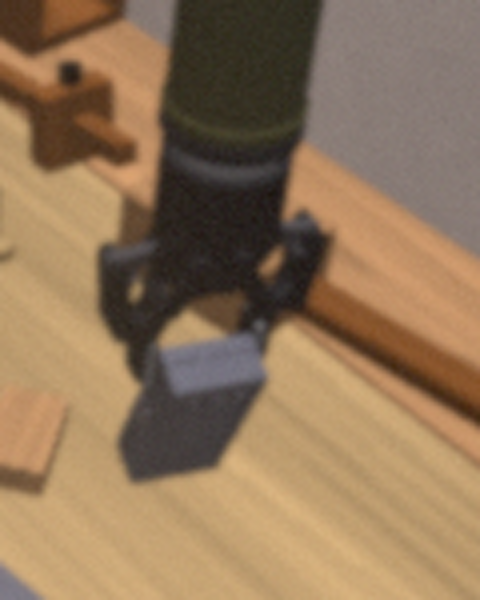

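```bash
python3 - <<'E'
from h import *
from scipy.optimize import least_squares
cs={"s5":(([190,430],[287,408],[225,487],[145,500])),"s6":(([175,395],[265,375],[215,468],[132,480]))}
for k,c in cs.items():
    px=np.array([[280+(u+.5)/4-.5,120+(v+.5)/4-.5] for u,v in c])
    def mod(p):
        x,y,th,ya=p; u=np.array([np.cos(ya),np.sin(ya),0]); w=np.array([u[1],-u[0],0])  # w toward camera right (+x)
        e=np.array([x,y,0]); L=126e-3*(-np.cos(th)*u+np.sin(th)*np.array([0,0,1]))
        return np.array([pix("side",q) for q in (e+L-.031*w,e+L+.031*w,e+.031*w,e-.031*w)])
    r=least_squares(lambda p:(mod(p)-px).ravel(),[.59,-.2,1.2,np.radians(71)],x_scale=[.01,.01,.1,.1])
    print(k,r.x[:2].round(4),np.degrees(r.x[2:]).round(1),np.abs(r.fun).max().round(2))
E
```

```text
s5 [ 0.6042 -0.1979] [64.7 70.8] 1.48
s6 [ 0.6097 -0.1802] [68.9 70.7] 1.1
```

The fit gives a 69° tilt with the end sliding along the bench. I'll loosen further and push slowly past the balance point.

Request:
{"fn": "step_arm", "kwargs": {
  "targets": [
    [0,0,0,0],
    [0,0,0,0],
    [0.06,0,-0.02,0],
    [0.1,0,-0.02,0],
    [0.1,0,0,0],
    [0.1,0,0,0],
    [0.1,0,0,0],
    [0.1,0,0.01,0],
    [0.1,0,0.01,0],
    [0.1,0,0.02,0],
    [0,0,0,0],
    [0,0,0,0]
  ],
  "grip": 0.448
}}

```text
time_s: 23.13
tcp_pos: [0.6128, -0.1661, 0.1084]
tcp_rot: [[0.324, 0.946, 0.0], [0.946, -0.324, 0.001], [0.001, 0.0, -1.0]]
force: [-2.8, 2.2, 3.4]
opening: 0.727
grasp_force: 10.1
```

```bash
python3 - <<'E'
from h import *
s=env.read_state(); print(s["tcp_pos"],s["force"].round(2),s["torque"].round(2),s["grasp_force"])
im=env.capture("side"); cv2.imwrite("pics/s7.png",im[:,:,::-1])
a=cv2.cvtColor(im,cv2.COLOR_RGB2HSV)[160:250:4,295:360:3]
for r,row in enumerate(a): print(160+4*r,"".join("#" if p[1]<75 and p[2]<190 and p[2]>55 else ("@" if p[2]<=55 else ".") for p in row))
E
```

```text
[ 0.61278426 -0.1660743   0.10843926] [-2.76  2.18  3.35] [0.54 0.62 0.03] 10.095794945955276
160 ........@@@@@@@@@.....
164 ........@@@@@@@@@.....
168 .......@@@@@@@@@@.....
172 .......@@@@@@@@@@@#@..
176 ...#.##@@@@@@@@@@.#@..
180 ...#@#.@@@@@@@@...@@..
184 ...@@##@@@@@@@@..@@@..
188 ...@..@@@@@....@@@@...
192 ...@@#@@#.....@@@.....
196 ....@@@......###......
200 .....@##########......
204 .....@##########......
208 ......##########......
212 .......#########......
216 ......#########.......
220 ......#########.......
224 ......########........
228 .....#########........
232 .....#########........
236 ......#######.........
240 ......................
244 ......................
248 ......................
```

```bash
cat > fit.py <<'E'
from h import *
from scipy.optimize import minimize
def fit(im,x0,ya,box=(285,150,375,262)):
    a=cv2.cvtColor(im,cv2.COLOR_RGB2HSV); m=((a[...,1]<75)&(a[...,2]>55)&(a[...,2]<190)); dk=a[...,2]<=55
    X0,Y0,X1,Y1=box; S=4
    M=cv2.resize((m)[Y0:Y1,X0:X1].astype(np.float32),None,fx=S,fy=S); I=cv2.resize(dk[Y0:Y1,X0:X1].astype(np.float32),None,fx=S,fy=S)<.5
    u=np.array([np.cos(ya),np.sin(ya),0]); w=np.array([u[1],-u[0],0]); z=np.array([0,0,1])
    def cost(p):
        x,y,th=p[0],p[1],p[2]; e=np.array([x,y,0]); L=.126*(-np.cos(th)*u+np.sin(th)*z); T=.034*(np.sin(th)*u+np.cos(th)*z)
        P=np.array([pix("side",e+i*L+j*T+k*w) for i in(0,1) for j in(0,1) for k in(-.031,.031)],float)
        P=((P+.5-[X0,Y0])*S); B=np.zeros(M.shape,np.uint8); cv2.fillConvexPoly(B,cv2.convexHull((P*16).round().astype(np.int32)),1,shift=4)
        return np.abs(B-M)[I].sum()/S/S
    best=None
    for t in (60,67,74,81,88):
        r=minimize(cost,[*x0,np.radians(t)],method="Nelder-Mead",options=dict(initial_simplex=[[x0[0],x0[1],np.radians(t)],[x0[0]+.02,x0[1],np.radians(t)],[x0[0],x0[1]+.02,np.radians(t)],[x0[0],x0[1],np.radians(t)+.15]],maxiter=150))
        if best is None or r.fun<best.fun: best=r
    return best.x[:2].round(4),np.degrees(best.x[2]).round(1),best.fun
E
python3 - <<'E'
from fit import *
for c in ("s7",): print(fit(cv2.imread(f"pics/{c}.png")[:,:,::-1].copy(),(.613,-.165),np.radians(71)))
E
```

```text
Traceback (most recent call last):
  File "fit.py", line 15, in fit
    r=minimize(cost,[*x0,np.radians(t)],method="Nelder-Mead",options=dict(initial_simplex=[[x0[0],x0[1],np.radians(t)],[x0[0]+.02,x0[1],np.radians(t)],[x0[0],x0[1]+.02,np.radians(t)],[x0[0],x0[1],np.radians(t)+.15]],maxiter=150))
  File "fit.py", line 10, in cost
    P=np.array([pix("side",e+i*L+j*T+k*w) for i in(0,1) for j in(0,1) for k in(-.031,.031)],float)
                ~~~^^^^^^^^^^^^^^^^^^^^^^
  File "h.py", line 11, in pix
    K,k,R,t=cal(n); c=R@np.array(p,float)+t; s=c[:2]/c[2]; s=s*(1+k*(s@s)); return K[:2,:2]@s+K[:2,2]
            ~~~^^^
  File "h.py", line 4, in cal
    c=env.get_calibration(n); K=np.array(c["camera_matrix"],float); R=cv2.Rodrigues(np.array(c["rvec"],float))[0]; t=np.array(c["tvec"],float).ravel()
ValueError: time passes only in moves, steps and waits
```

```bash
sed -i 's/^import numpy/import functools\nimport numpy/; s/^def cal/@functools.cache\ndef cal/' h.py
python3 - <<'E'
from fit import *
for c in ("s7",): print(fit(cv2.imread(f"pics/{c}.png")[:,:,::-1].copy(),(.613,-.165),np.radians(71)))
E
```

```text
(array([ 0.6112, -0.178 ]), np.float64(79.7), np.float64(599.2236328125))
```

The tail stayed put and the tilt is now about 80–83°, past balance. A little further and then release.

Request:
{"fn": "step_arm", "kwargs": {
  "targets": [
    [0.1,0,0.02,0],
    [0.1,0,0.02,0],
    [0.1,0,0.02,0],
    [0,0,0,0],
    [0,0,0,0]
  ]
}}

```text
time_s: 23.6
tcp_pos: [0.6156, -0.1579, 0.1066]
tcp_rot: [[0.324, 0.946, 0.0], [0.946, -0.324, 0.0], [0.0, 0.0, -1.0]]
force: [-1.8, 3.1, 5.0]
opening: 0.726
grasp_force: 10.4
```

```bash
python3 - <<'E'
from fit import *
s=env.read_state(); print(s["tcp_pos"],s["force"].round(2),s["torque"].round(2),s["grasp_force"])
print(fit(env.capture("side"),(.613,-.165),np.radians(71)))
E
```

```text
[ 0.615626   -0.15791008  0.10661625] [-1.78  3.06  4.95] [ 0.48  0.55 -0.04] 10.358047932386398
(array([ 0.6107, -0.1774]), np.float64(83.4), np.float64(603.03515625))
```

Request:
{"fn": "step_arm", "kwargs": {
  "targets": [
    [0,0,0,0],
    [0,0,0,0],
    [0,0,0,0],
    [0,0,0,0],
    [0,0,0,0],
    [0,0,0,0]
  ],
  "grip": 0.75
}}

```text
time_s: 24.15
tcp_pos: [0.6155, -0.1584, 0.1065]
tcp_rot: [[0.324, 0.946, 0.0], [0.946, -0.324, -0.0], [-0.0, 0.0, -1.0]]
force: [0.5, 0.1, -0.1]
opening: 0.879
grasp_force: 0.0
```

```bash
python3 - <<'E'
from fit import *
s=env.read_state(); print(s["tcp_pos"],s["force"].round(2),s["torque"].round(2),s["grasp_force"])
print(fit(env.capture("side"),(.613,-.165),np.radians(71)))
E
```

```text
[ 0.6154803  -0.15843706  0.10652775] [ 0.54  0.13 -0.06] [ 0.06  0.05 -0.04] 0.0
(array([ 0.6113, -0.1769]), np.float64(91.6), np.float64(633.447265625))
```

The case stands at about 91° with its centre near (0.617,-0.161). I rise, turn 90° and regrip across the thickness.

Request:
{"fn": "step_arm", "kwargs": {
  "targets": [
    [0,0,-0.4,0],
    [0,0,-0.8,0],
    [0,0,-0.8,0],
    [0,0,0,-0.0385],
    [0,0,0,-0.0385],
    [0,0,0,-0.0385],
    [0,0,0,-0.0385],
    [0,0,0,-0.0385],
    [0,0,0,-0.0385],
    [0,0,0,-0.0385],
    [0,0,0,-0.0385],
    [0,0,0,-0.0385],
    [0,0,0,-0.0385],
    [0,0,0,-0.0385],
    [0,0,0,-0.0385],
    [0,0,0,-0.0385],
    [0,-0.05,0,0],
    [0,0,0,0]
  ],
  "grip": 1
}}

```text
time_s: 25.7
tcp_pos: [0.6149, -0.1605, 0.1673]
tcp_rot: [[-0.945, 0.327, 0.001], [0.327, 0.945, -0.001], [-0.001, -0.0, -1.0]]
force: [0.1, 0.3, -0.1]
opening: 0.999
grasp_force: 0.0
```

```bash
python3 - <<'E'
from fit import *
s=env.read_state(); print(s["tcp_pos"],s["tcp_rot"].round(3),s["force"].round(2))
print(fit(env.capture("side"),(.613,-.165),np.radians(71)))
E
```

```text
[ 0.61490711 -0.16046327  0.16732418] [[-0.945  0.327  0.001]
 [ 0.327  0.945 -0.001]
 [-0.001 -0.    -1.   ]] [ 0.08  0.31 -0.07]
(array([ 0.6126, -0.1783]), np.float64(88.0), np.float64(442.796875))
```

Request:
{"fn": "step_arm", "kwargs": {
  "targets": [
    [0,0,0.4,0],
    [0,0,0.7,0],
    [0,0,0.5,0],
    [0,0,0.3,0],
    [0,0,0,0]
  ]
}}

```text
time_s: 26.17
tcp_pos: [0.6139, -0.1594, 0.1077]
tcp_rot: [[-0.946, 0.325, -0.003], [0.325, 0.946, 0.0], [0.003, -0.001, -1.0]]
force: [-0.4, -0.9, -0.2]
opening: 1.003
grasp_force: 0.0
```

Request:
{"fn": "step_arm", "kwargs": {
  "targets": [
    [0,0,0,0],
    [0,0,0,0],
    [0,0,0,0],
    [0,0,0,0],
    [0,0,0,0],
    [0,0,0,0],
    [0,0,0,0],
    [0,0,0,0]
  ],
  "grip": -1
}}

```text
time_s: 26.83
tcp_pos: [0.6153, -0.161, 0.1109]
tcp_rot: [[-0.946, 0.324, 0.002], [0.324, 0.946, -0.002], [-0.002, -0.001, -1.0]]
force: [-1.9, -2.2, 5.5]
opening: 0.395
grasp_force: 59.9
```

Request:
{"fn": "step_arm", "kwargs": {
  "targets": [
    [0,0,-0.3,0],
    [0,0,-0.7,0],
    [0,0,-0.9,0],
    [0,0,-0.9,0],
    [0,0,-0.9,0],
    [0,0,-0.6,0],
    [0,0,-0.2,0],
    [0,0,0,0],
    [0,0,0,0]
  ]
}}

```text
time_s: 27.58
tcp_pos: [0.6142, -0.1592, 0.2434]
tcp_rot: [[-0.947, 0.322, -0.002], [0.322, 0.947, 0.001], [0.002, -0.0, -1.0]]
force: [-0.0, 0.7, -6.3]
opening: 0.386
grasp_force: 62.6
```

```bash
python3 - <<'E'
from fit import *
s=env.read_state(); print(s["tcp_pos"],s["force"].round(2),s["torque"].round(2))
E
```

```text
[ 0.61421222 -0.15922111  0.24337824] [-0.02  0.74 -6.32] [ 0.03  0.07 -0.01]
```

Regripped and lifted upright (6.3 N). I'll raise, turn to the rack axes and go to the hover point over the bay.

Request:
{"fn": "step_arm", "kwargs": {
  "targets": [
    [0,0,-0.3,0.0395],
    [0,0,-0.5,0.0395],
    [0,0,-0.4,0.0395],
    [0,0,-0.2,0.0395],
    [0,0,0,0.0395],
    [0,0,0,0.0395],
    [0,0,0,0.0395],
    [0,0,0,0.0395],
    [0,0,0,0.0395],
    [0,0,0,0.0395],
    [0,0,0,0],
    [0,0,0,0]
  ]
}}

```text
time_s: 28.58
tcp_pos: [0.6144, -0.1591, 0.2846]
tcp_rot: [[-0.005, 1.0, -0.003], [1.0, 0.005, 0.0], [0.0, -0.003, -1.0]]
force: [-0.4, -0.1, -6.4]
opening: 0.389
grasp_force: 62.5
```

Request:
{"fn": "step_arm", "kwargs": {
  "targets": [
    [0.4,0,0,0],
    [0.8,0,0,0],
    [0.9,0,0,0],
    [0.9,0,0,0],
    [0.9,0,0,0],
    [0.9,0,0,0],
    [0.9,0,0,0],
    [0.9,0,0,0],
    [0.9,0,0,0],
    [0.9,0,0,0],
    [0.9,0,0,0],
    [0.9,0,0,0],
    [0.6,0,0,0],
    [0.3,0,0,0],
    [0,0,0,0],
    [0,0,0,0]
  ]
}}

```text
time_s: 29.92
tcp_pos: [0.6143, 0.1728, 0.2862]
tcp_rot: [[-0.003, 1.0, -0.001], [1.0, 0.003, -0.001], [-0.001, -0.001, -1.0]]
force: [-0.1, -1.3, -6.8]
opening: 0.391
grasp_force: 62.4
```

```bash
python3 - <<'E'
from h import *
s=env.read_state(); print(s["tcp_pos"],s["tcp_rot"].round(3).tolist(),s["force"].round(2))
shot("side","s8f.png")
a=cv2.imread("pics/t1.png")[15:125,15:295]; a=cv2.resize(a,(798,313),interpolation=cv2.INTER_CUBIC)
b=cv2.imread("pics/s8f.png")
print("pred rack px",pix("side",[.615,.174,.07]),"case",pix("side",[.615,.174,.23]))
b=b[80:200,180:320]; b=cv2.resize(b,None,fx=2.4,fy=2.4,interpolation=cv2.INTER_CUBIC); b=cv2.copyMakeBorder(b,0,0,0,798-b.shape[1],cv2.BORDER_CONSTANT)
cv2.imwrite("pics/combo.png",np.vstack([a,b[:287]]))
E
```

```text
[0.6142671  0.17284505 0.28620007] [[-0.003, 1.0, -0.001], [1.0, 0.003, -0.001], [-0.001, -0.001, -1.0]] [-0.06 -1.26 -6.79]
pred rack px [248.06397753 151.20796003] case [248.67516813 103.39380814]
```

View pics/combo.png

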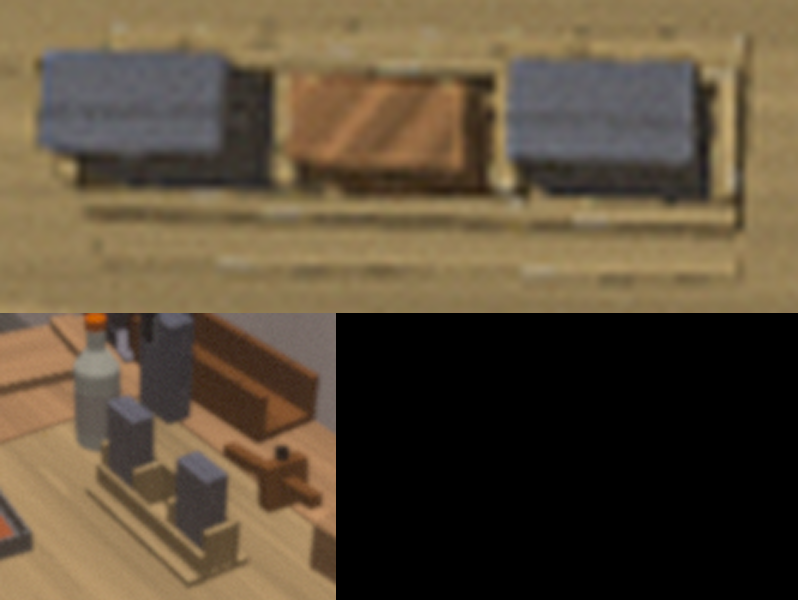

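Top strip: the cheeks of the middle bay are at u≈281 and 504, the outer cheek at 726, the rail's inner edge at v≈189 and the back board edge at v≈70. In the side picture the held case hangs upright at (165,365), with the empty bay between its neighbours.

```bash
python3 - <<'E'
from m import *
def W(u,v,z): return P(15+(u+.5)/2.85-.5,15+(v+.5)/2.85-.5,z).round(4)
for u in (281,504,726): print("cheek",W(u,130,.072))
print("rail in",W(392,189,.042),"back",W(392,70,.072), "rail front top",W(392,207,.042))
print("right outer edge",W(739,130,.072),"front rail right end",W(738,210,.042))
for c in [((42,52),(222,54),(220,150),(40,150)),((512,60),(693,62),(693,160),(512,158)),((290,82),(465,84),(465,170),(290,162))]:
    z=.122 if c[0][0]==290 else .138
    print(np.mean([W(u,v,z) for u,v in c],0).round(4))
# side fits of boxes upright
from scipy.optimize import minimize
im=cv2.imread("pics/s8f.png")[:,:,::-1].copy(); a=cv2.cvtColor(im,cv2.COLOR_RGB2HSV)
m=((a[...,1]<75)&(a[...,2]>40)&(a[...,2]<170)&(a[...,2].astype(int)>0))
def fit(x0,zt,yaw,hgt,box):
    X0,Y0,X1,Y1=box;S=4; M=cv2.resize(m[Y0:Y1,X0:X1].astype(np.float32),None,fx=S,fy=S)
    def cost(p):
        c,s=np.cos(yaw),np.sin(yaw)
        Q=np.array([pix("side",[p[0]+i*c-j*s,p[1]+i*s+j*c,z]) for i in(-.017,.017) for j in(-.031,.031) for z in(zt-hgt,zt)]); Q=(Q+.5-[X0,Y0])*S
        B=np.zeros(M.shape,np.uint8); cv2.fillConvexPoly(B,cv2.convexHull((Q*16).round().astype(np.int32)),1,shift=4); return np.abs(B-M).sum()/16
    r=minimize(cost,x0,method="Nelder-Mead",options=dict(initial_simplex=[x0,[x0[0]+.01,x0[1]],[x0[0],x0[1]+.01]])); return r.x.round(4),round(r.fun,1)
yr=0
z0=.286-.1105
print("left",fit([.614,.251],.138,yr,.06,(222,113,248,140)))
print("right",fit([.614,.098],.138,yr,.06,(250,135,278,160)))
print("held",fit([.614,.173],z0+.126,-yr,.126,(236,90,262,128)))
E
```

```text
cheek [0.6145 0.216 ]
cheek [0.6155 0.1379]
cheek [0.6166 0.0606]
rail in [0.5976 0.1815] back [0.6361 0.1776] rail front top [0.5911 0.1813]
right outer edge [0.6167 0.0561] front rail right end [0.5918 0.0574]
[0.615  0.2525]
[0.6141 0.0975]
[0.6104 0.1737]
left (array([0.6174, 0.267 ]), np.float64(133.5))
right (array([0.6163, 0.1002]), np.float64(47.4))
held (array([0.6175, 0.1816]), np.float64(138.7))
```

By the cheeks the bay centre is about (0.616,0.1765). I'll correct, then lower to just above the cheeks and slowly in, watching the force.

Request:
{"fn": "step_arm", "kwargs": {
  "targets": [
    [0.14,0.06,0.4,0],
    [0,0,0.8,0],
    [0,0,0.8,0],
    [0,0,0.6,0],
    [0,0,0.3,0],
    [0,0,0,0],
    [0,0,0,0]
  ]
}}

```text
time_s: 30.55
tcp_pos: [0.6166, 0.1768, 0.1995]
tcp_rot: [[-0.0, 1.0, -0.0], [1.0, 0.0, -0.0], [-0.0, -0.0, -1.0]]
force: [0.0, 0.2, -6.3]
opening: 0.392
grasp_force: 62.3
```

Request:
{"fn": "step_arm", "kwargs": {
  "targets": [
    [0,0,0.15,0],
    [0,0,0.15,0],
    [0,0,0.15,0],
    [0,0,0.15,0],
    [0,0,0,0],
    [0,0,0,0]
  ]
}}

```text
time_s: 31.05
tcp_pos: [0.6161, 0.1776, 0.1813]
tcp_rot: [[-0.001, 1.0, -0.001], [1.0, 0.001, -0.0], [-0.0, -0.001, -1.0]]
force: [0.3, 0.0, -6.8]
opening: 0.387
grasp_force: 62.3
```

Bottom is level with the cheek tops and nothing is touching. Continue slowly.

Request:
{"fn": "step_arm", "kwargs": {
  "targets": [
    [0,0,0.12,0],
    [0,0,0.12,0],
    [0,0,0.12,0],
    [0,0,0,0],
    [0,0,0,0]
  ]
}}

```text
time_s: 31.47
tcp_pos: [0.6161, 0.1775, 0.1704]
tcp_rot: [[-0.001, 1.0, -0.001], [1.0, 0.001, -0.0], [-0.0, -0.001, -1.0]]
force: [0.3, 0.7, -6.8]
opening: 0.391
grasp_force: 62.4
```

Request:
{"fn": "step_arm", "kwargs": {
  "targets": [
    [0,0,0.12,0],
    [0,0,0.15,0],
    [0,0,0.15,0],
    [0,0,0.15,0],
    [0,0,0.12,0],
    [0,0,0,0],
    [0,0,0,0]
  ]
}}

```text
time_s: 32.05
tcp_pos: [0.6162, 0.1775, 0.1497]
tcp_rot: [[-0.001, 1.0, -0.001], [1.0, 0.001, -0.0], [-0.0, -0.001, -1.0]]
force: [-0.8, 0.5, -6.6]
opening: 0.385
grasp_force: 62.4
```

Request:
{"fn": "step_arm", "kwargs": {
  "targets": [
    [0,0,0.12,0],
    [0,0,0.15,0],
    [0,0,0.15,0],
    [0,0,0.15,0],
    [0,0,0.12,0],
    [0,0,0.1,0],
    [0,0,0,0],
    [0,0,0,0]
  ]
}}

```text
time_s: 32.72
tcp_pos: [0.6163, 0.1775, 0.1262]
tcp_rot: [[-0.001, 1.0, -0.0], [1.0, 0.001, -0.0], [-0.0, -0.0, -1.0]]
force: [0.4, 0.1, -6.7]
opening: 0.391
grasp_force: 62.5
```

Request:
{"fn": "step_arm", "kwargs": {
  "targets": [
    [0,0,0.04,0],
    [0,0,0.04,0],
    [0,0,0,0],
    [0,0,0,0]
  ]
}}

```text
time_s: 33.05
tcp_pos: [0.6163, 0.1775, 0.124]
tcp_rot: [[-0.001, 1.0, 0.0], [1.0, 0.001, -0.0], [-0.0, 0.0, -1.0]]
force: [-0.6, -0.6, -6.4]
opening: 0.391
grasp_force: 62.5
```

Request:
{"fn": "step_arm", "kwargs": {
  "targets": [
    [0,0,0.04,0],
    [0,0,0.04,0],
    [0,0,0,0],
    [0,0,0,0]
  ]
}}

```text
time_s: 33.38
tcp_pos: [0.6165, 0.1776, 0.1234]
tcp_rot: [[-0.001, 1.0, 0.001], [1.0, 0.001, 0.001], [0.001, 0.001, -1.0]]
force: [-4.4, -1.1, 7.2]
opening: 0.387
grasp_force: 64.2
```

The floor is reached at the expected height. Release and rise.

Request:
{"fn": "step_arm", "kwargs": {
  "targets": [
    [0,0,0,0],
    [0,0,0,0],
    [0,0,0,0],
    [0,0,0,0],
    [0,0,0,0],
    [0,0,0,0],
    [0,0,-0.2,0],
    [0,0,-0.5,0],
    [0,0,-0.8,0],
    [0,0,-0.9,0],
    [0,0,-0.9,0],
    [0,0,-0.8,0],
    [0,0,-0.4,0]
  ],
  "grip": 1
}}

```text
time_s: 34.47
tcp_pos: [0.6174, 0.1777, 0.2606]
tcp_rot: [[-0.001, 1.0, 0.005], [1.0, 0.001, 0.001], [0.001, 0.005, -1.0]]
force: [0.3, 0.5, -0.4]
opening: 0.997
grasp_force: 0.0
```

Request:
{"fn": "step_arm", "kwargs": {
  "targets": [
    [0,-0.5,0,0],
    [0,-0.9,0,0],
    [0,-0.9,0,0],
    [0,-0.9,0,0],
    [0,-0.9,0,0],
    [0,-0.9,0,0],
    [0,-0.5,0,0],
    [0,0,0,0],
    [0,0,0,0],
    [0,0,0,0]
  ]
}}

```text
time_s: 35.3
tcp_pos: [0.4523, 0.1774, 0.2571]
tcp_rot: [[-0.001, 1.0, 0.002], [1.0, 0.001, 0.0], [0.0, 0.002, -1.0]]
force: [0.5, -0.4, 0.1]
opening: 1.003
grasp_force: 0.0
```

```bash
python3 - <<'E'
from h import *
from scipy.optimize import minimize
s=env.read_state(); print(s["time_s"],s["tcp_pos"],s["force"].round(2))
for n in ("top","side"):
    im=env.capture(n); cv2.imwrite(f"pics/end_{n}.png",im[:,:,::-1]); a=cv2.cvtColor(im,cv2.COLOR_RGB2HSV)
    x0,y0,x1,y1=(155,150,245,178) if n=="top" else (215,108,285,185)
    st=1 if n=="top" else 2
    for r in range(y0,y1,st*1): print(r,"".join("#" if p[1]<75 and 55<p[2]<200 else ("@" if p[2]<=55 else ".") for p in a[r,x0:x1:1]))
for y in (.2525,.1765,.0975): print(pix("top",[.616,y,.138]).round(1),pix("side",[.616,y,.138]).round(1))
E
```

```text
35.3 [0.45234715 0.1774117  0.25711446] [ 0.5  -0.37  0.06]
150 ..........................................................................................
151 ..........................................................................................
152 ..........................................................................................
153 ..........................................................................................
154 ..........................................................................................
155 ..........................................................................................
156 .....#####################.......#########..................#.............................
157 .....######################....######################......######################.........
158 .....#######################...#######################.....#######################........
159 .....######################@##.#######################@@...#######################........
160 .....#########################@#########################...#######################....
[... 3928 characters left out ...]
................
170 ........................................##########....................
172 ...........................................######.....................
174 .............................................####.....................
176 ................................................#.....................
178 ......................................................................
180 ......................................................................
182 ......................................................................
184 ......................................................................
[169.9 161. ] [233.8 119.9]
[196.8 161.4] [248.1 131.2]
[225.  161.7] [264.1 143.9]
```

In the top picture the middle case's top spans columns 186–209 and rows 157–168. That is midway between its neighbours, at the same level and undisturbed. The gripper is clear, so I'm handing in.

```bash
python3 -c "
from h import *
print(env.close_job())"
```

```text
the job is handed in; nothing more can be done
None
```

The job is handed in, though no verdict came back: the full case (6.5 N; the other two read about 2 N) stands seated in the middle bay, the cork block is in the tray, and the empties were put back flat, last confirmed by picture partway through.

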